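Set up the pot rest and clamp its leg at the mark

ROBOT

A 6-joint arm with a two-finger parallel gripper is mounted at the origin on the work surface. World frame = base frame: x ahead of the robot, y to its left, z up, the work surface at z = 0. Lengths are in m, angles in rad, forces in N, time in s.
With the tool pointing down it reaches from about 0.275 to 1 m from the base axis. Payload 8.4 kg.
Tool frame: the origin (TCP) lies midway between the tips of the shut fingers; the grasp point (between the pads) lies 19 mm behind it; z points along the fingers, y is the direction in which the jaws open and shut (so a half turn about z gives the same grasp; the last joint's range is limited). The gripper opens to 85 mm and grips with 20 to 120 N. Pads are 22 mm wide; open, the fingers measure 114 mm over their backs; the gripper's body (76 mm by 85 mm) begins 54 mm behind the grasp point. The pads swing forward as they close: fully open they stand 13 mm farther back than shut.
Start: joints at [1.295, 0.353, 1.633, -0, 1.155, -0.002], TCP at [0.169, 0.602, 0.231] pointing down, gripper open.
Joint ranges: [-2.63, 2.63], [-0.92, 2.1], [0.06, 2.66], [-1.3, 4.44], [0, 2.69], [-3.02, 3.02]. Speed limits (rad/s): [2.22, 2.22, 2.79, 3.14, 3.14, 3.14].

INTERFACE

Orientations are given as a unit quaternion [x, y, z, w].
In Python, from bench import r, vision, order gives the robot as it stands. The module is installed in compiled form; this text tells all that it offers.
- The arm moves only by the tool step_arm, never from a script. Its argument "moves" is text: rows parted by semicolons, each of 5 numbers parted by spaces: the shift along the tool's x, y, z in mm, then the turn about the tool's z in rad, then the finger opening in mm, from 0 to 85.4. In form: dx dy dz yaw gripper; .... A call has 1 to 10 rows; each row shifts and turns the pose as measured when the row begins, along the tool's axes as they then stand; what a row does not reach is not made up. A row lasts 1/12 s, in which the tool goes at most 41.7 mm and 7.16 degrees, less where a joint would pass 70% of its speed; a pose out of reach is approached as far as the arm can. A call with a gripper value outside its range is refused whole. The fingers move at their own pace and stop on an object; "grip_force" is the grip in N (left out, the last holds). Time passes only in rows, so rows that do not move let the fingers close. It gives the time, the measured TCP pose, the force and the opening at its end, in the units of the state.
- r.sense(): the state, without advancing time (a new reading comes with each control period).
- vision.capture(name): name is "scene" or "top" or "wrist"; returns a dict with "image" (480x640x3 uint8, red, green, blue), "fovy" (degrees; the focal length in pixels is half the picture's height over the tangent of half this angle, whatever the lens; pixels are square), "cx", "cy" (the principal point, pixels), "position" and "orientation" of the camera in the world. Camera axes: x right, y down, z forward; pixel columns grow to the right and rows downward; lengths in m; the calibration is good to about 2 mm. A picture is of the moment at which its call begins. There is no depth.
- order.hand_in(): hands the job in, once; it reports no verdict.
Trained networks look in a picture, given as the dict that the camera call returned (one of the last four; its "shot" number tells which), for a name from the list of things; names that differ only in an ending like _2 or _b are one class to them, and where a whole thing is asked for, a point or a joint stands for the part that bears it (a point fixed in the world has none). Each returns a list of dicts, best first, with "score" (0 to 1); they miss things now and then, are a little off and sometimes report something else, mostly with a low value. They report only what shows in the picture. A call takes as long as a camera call. They do not tell look-alikes from the thing itself.
- vision.trace(label, picture): "mask" (480x640 bool, what is visible of it) and "rect" ([centre column, centre row, width, height] in pixels, round what is visible of it).
- vision.place_of(label, picture): "point" ([row, column] in pixels: a listed point, or the origin of a listed thing).
The state is a dict: "clock": time; "joint_pos": joint angles; "qd": joint speeds; "joint_efforts": joint torques, N m; "eef_pos": TCP position; "orientation": TCP orientation; "contact_force": force on the tool from outside, world axes, zero at the start; "ft_torque": the same for the moment, N m; "gripper_width": finger opening in m.
Only numpy, scipy, OpenCV 4.12 (cv2) and the standard library are available. Lean on these libraries where they do the work, as an engineer would, in place of code of your own. Each camera call takes 0.05 s, during which the arm holds its last target.

TASK

Get the adjustable rest ready for the red pot: pick the cork coaster off the counter and lay it flat on the rest's seat, between the two low lips. Then, with the orange cam lever still open, slide the leg out along its rail until the outer face of its cross bar is level with the red mark, stop, and while you hold the leg there squeeze the lever fully shut against it. Finish still holding the leg at the mark with the lever shut (a spring pulls it back, so do not let go or back away), and leave the gourd, the canister and the red pot alone.

Things in the scene. Friction and masses are not known exactly. Their poses are not given: they have to be found in the camera images.
- coaster: round cork coaster, 60 mm across and 7 mm thick, 20 to 45 g, lying flat and loose on the counter (z = 0). Origin: centre of its underside, z up. It can be pinched across its diameter by the fingertips
- seat (a point): centre of the top of the rest's seat, 50 mm above the counter; axes as rest. The seat plate is 78 mm along x, 36 mm across (y), so the coaster overhangs it 12 mm at each y side, where fingers have free room (30 mm wide pillar below, base plate top at 8 mm). Two lips 3 mm high cross its x ends, 70 mm free between them; the coaster goes centred between them
- rest: green steel bracket fixed to the counter; base plate 325 by 70 mm, 8 mm thick. Origin: on the counter under the rail's axis; +x is the way the leg slides out, z up. The rail's axis is the line y = 0, z = 60 mm here, from x = -66 to 131 mm, between two posts 70 mm high, 24 mm wide. Its seat is at x = -125 mm
- leg: sliding leg; axes as rest. Origin: on the rail's axis, middle of its black sleeve (60 mm along x, 24 wide, 26 high). Starts fully in (origin at x = -30 mm of rest), travel 100 mm. A spring draws it back with 1.8 to 3 N, also when the lever is shut (friction 0.5 N). Fingers straddling sleeve and lever just behind the bar (about x = 12, y = 4 mm) can push the bar to +x, then squeeze
- bar_face (a point): top middle of the outer (+x) face of the leg's aluminium cross bar, at x = 34, y = 0, z = 17 mm in leg. This face must come level with the red mark. The bar stands at the +x end of the sleeve: x = 26 to 34 mm, y = -62 to 70 mm, z = -17 to 17 mm in leg
- red_mark (a point): middle of the red band on the rail (4 mm wide along x; a red stripe on the base plate lies under it), 9 mm above the rail's axis; fixed for the whole run, somewhere 41 to 86 mm further out than the bar's outer face at the start. Axes parallel to rest. The bar passes over it without touching
- lever (a joint): angle of the orange cam lever, rad: 0 = shut (flat along the sleeve), 0.38 to 0.52 at the start. Upright axle at x = -26, y = 16 mm in leg; it reaches 44 mm from there towards the bar, z = -11 to 11 mm, round tip 8 mm thick. Shut, its outer side is at y = 20 mm; open, up to y = 40 mm. Stays where left; 3 N at the tip turns it. Sleeve and shut lever: 32 mm wide (y = -12 to 20)
- lever_tip (a point): top of the cam lever's round tip, 40 mm from its axle, 11 mm above the rail's axis
- gourd: wooden mate gourd with a chrome bombilla, on the lazy Susan; 82 mm wide, about 165 mm high. Bystander. Origin: centre of its underside
- canister: stainless canister with a black press button on its lid, 82 mm across, 127 mm high, on the lazy Susan (250 mm across, top 50 mm above the counter). Bystander. Origin: centre of its underside
- pot: red ceramic pot with lid, 116 mm across plus a short spout, 111 mm high, on the counter. Bystander. Origin: centre of its underside
There are look-alikes about, which are no part of the job. Several things look just like the coaster: the one meant starts nearest to the robot's base.

How it is judged:
On the way, in this order (a step that is already met when the one before it is completed fails the run):
1. the coaster lies flat on the seat between the lips, let go (horizontal distance between coaster and seat below 0.01 m and z of coaster in the frame of seat between -0.003 and 0.002 m and angle between coaster's own z axis and vertical below 0.04 rad and contact force between the fingers and coaster below 0.1 N), for 0.2 s.
2. the leg is held with its bar's outer face level with the red mark, the lever still open (x of bar_face in the frame of red_mark between -0.005 and 0.005 m and value of joint lever above 0.25 rad and contact force between the fingers and leg above 0.5 N), for 0.1 s.
At the end, for the whole second after the job is handed in: The coaster lies flat on the seat, its centre within 10 mm of the seat's centre and not touched by the fingers; the bar's outer face is within 5 mm of the middle of the red mark; the lever is shut (below 0.08 rad); the leg is at rest and the fingers still hold it (more than 1 N on leg and lever) (all of step 1 and x of bar_face in the frame of red_mark between -0.005 and 0.005 m and value of joint lever below 0.08 rad and contact force between the fingers and leg above 1 N and linear speed of leg below 0.01 m/s); the arm keeps its last pose, push and grip.
It fails at once if the lever is shut while the bar is more than 8 mm away from the red mark (value of joint lever below 0.08 rad and not (x of bar_face in the frame of red_mark between -0.008 and 0.008 m)).
It fails at once if the gourd, the canister or the red pot is moved by more than 20 mm or tipped (distance of any of gourd, canister, pot from where it was at the start of the episode above 0.02 m or angle between any of gourd, canister, pot's own z axis and vertical above 0.3 rad).
It also fails if it takes over 54 s, if anything falls off the work surface, if the arm or the gripper's body presses on something with over 40 N, if the wrist force passes 120 N, or if a joint passes its speed limit or range.

## Working session

There is one attempt and no reset: what is moved stays moved. The work goes in short steps, Python scripts to look and compute and a tool call to move; the robot and the scene stay as the last step left them, time stands still between calls to the robot, and variables do not carry over. Pictures are saved under pics/ and viewed, and the job is handed in when it is done.

Besides the shell and the picture viewer there is one more tool, called after "Call:" in YAML: its name, and indented under it one key for each argument. step_arm: Moves the arm, as the interface text tells. Its arguments: {"type":"object","properties":{"moves":{"type":"string"},"grip_force":{"type":"number"}},"required":["moves"]}

```bash
mkdir -p pics; ls; cat > h.py <<'E'
import numpy as np, cv2
from scipy.spatial.transform import Rotation as R
from bench import r, vision, order
def ray(p,row,col):
    f=p["image"].shape[0]/2/np.tan(np.radians(p["fovy"])/2)
    d=np.array([(col-p["cx"])/f,(row-p["cy"])/f,1.]); M=R.from_quat(p["orientation"]).as_matrix()
    return np.array(p["position"]),M@d
def onz(p,row,col,z):
    o,d=ray(p,row,col); return o+d*(z-o[2])/d[2]
def proj(p,X):
    f=p["image"].shape[0]/2/np.tan(np.radians(p["fovy"])/2)
    c=R.from_quat(p["orientation"]).as_matrix().T@(np.array(X)-np.array(p["position"]))
    return p["cy"]+f*c[1]/c[2],p["cx"]+f*c[0]/c[2]
def save(p,n): cv2.imwrite("pics/"+n+".png",cv2.cvtColor(p["image"],cv2.COLOR_RGB2BGR))
E
python3 - <<'E'
from h import *
print(r.sense())
for n in ["scene","top","wrist"]:
    p=vision.capture(n); save(p,n+"0"); print(n,p["fovy"],p["position"],p["orientation"],p["cx"],p["cy"])
    for l in ["coaster","rest","leg"]:
        for q in vision.trace(l,p)[:5]: print(l,round(q["score"],2),np.round(q["rect"]))
    for l,z in [("coaster",0),("seat",.05),("rest",0),("leg",.06),("bar_face",.077),("red_mark",.069),("lever_tip",.071),("pot",0),("gourd",.05),("canister",.05)]:
        for q in vision.place_of(l,p)[:4]: print(l,round(q["score"],2),np.round(q["point"],1),np.round(onz(p,*q["point"],z),4))
E
```

```text
pics
{'clock': 0.0, 'joint_pos': array([ 1.29457947e+00,  3.53642114e-01,  1.63413989e+00, -2.35264430e-05,
        1.15519061e+00, -2.42337263e-03]), 'qd': array([-0.00064674, -0.0014319 , -0.00096921, -0.00060894,  0.00023571,
       -0.00039486]), 'joint_efforts': array([ 1.75484147e-03, -6.05262995e+01, -3.42069590e+01,  1.82423187e-04,
        9.42392478e-03, -1.50120309e-05]), 'eef_pos': array([0.16888232, 0.60125614, 0.23056298]), 'orientation': array([ 1.36464809e-01,  9.90644679e-01, -6.84787683e-04, -8.51629767e-05]), 'contact_force': array([ 0.17503492, -0.60418127,  0.16485401]), 'ft_torque': array([-0.02864413, -0.02003522,  0.00565011]), 'gripper_width': 0.08546958499501273}
scene 42.94669920514359 [ 1.24554456 -0.77871215  1.43761737] [ 0.88270247  0.33513187 -0.1168195  -0.30801978] 333.98268097953274 227.65825022386423
coaster 0.76 [427. 212.  22.  16.]
coaster 0.65 [373. 198.  16.  14.]
coaster 0.54 [397. 222.  22.  16.]
coaster 0.3 [308. 270. 110.  65.]
rest 0.97 [309. 268. 112.  66.]
leg 0.58 [312. 260.  32.  34.]
coaster 0.62 [213.2 425.3] [0.6597 0.3043 0.    ]

[... 1289 characters left out ...]
8.1 377.7] [ 0.5318 -0.1011  0.077 ]
bar_face 0.63 [211.9 504.2] [ 0.5755 -0.4113  0.077 ]
bar_face 0.18 [241.5 406.1] [ 0.4995 -0.1704  0.077 ]
bar_face 0.17 [233.9 372.1] [ 0.5173 -0.0874  0.077 ]
red_mark 0.32 [212.  371.8] [ 0.5732 -0.0872  0.069 ]
lever_tip 0.45 [211.3 372.6] [ 0.5746 -0.0891  0.071 ]
lever_tip 0.41 [222.5 368.6] [ 0.5464 -0.0792  0.071 ]
pot 0.97 [213.4 505.4] [ 0.5859 -0.4374  0.    ]
pot 0.55 [215.9 374.5] [ 0.5756 -0.0992  0.    ]
gourd 0.7 [230.1 159.2] [0.5247 0.4441 0.05  ]
canister 0.97 [278.6 144.8] [0.4028 0.4734 0.05  ]
wrist 70.15067620010933 [0.10619539 0.61962966 0.37305268] [0.79003899 0.59880901 0.07937822 0.10471509] 319.1093305435165 238.96597060763762
```

```bash
python3 - <<'E'
import cv2
for n in ["scene0","top0"]:
    a=cv2.imread(f"pics/{n}.png"); cv2.imwrite(f"pics/{n}c.png",cv2.resize(a[120:370,130:530] if n=="top0" else a[120:370,200:520],(800,500) if n=="top0" else (768,600),interpolation=cv2.INTER_CUBIC))
E
```

```text
(no output)
```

View pics/scene0.png

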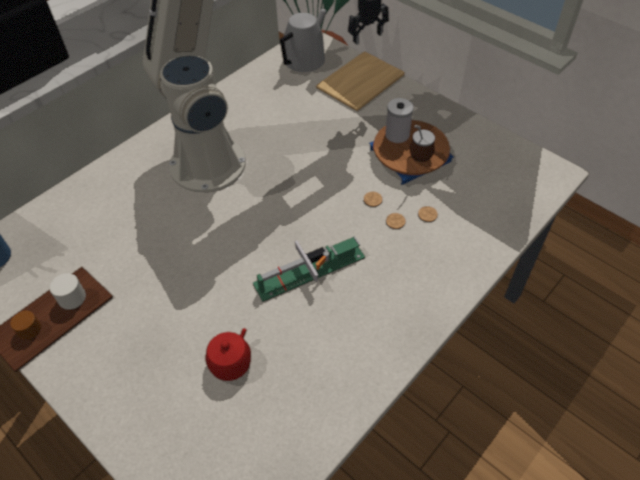

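View pics/top0.png

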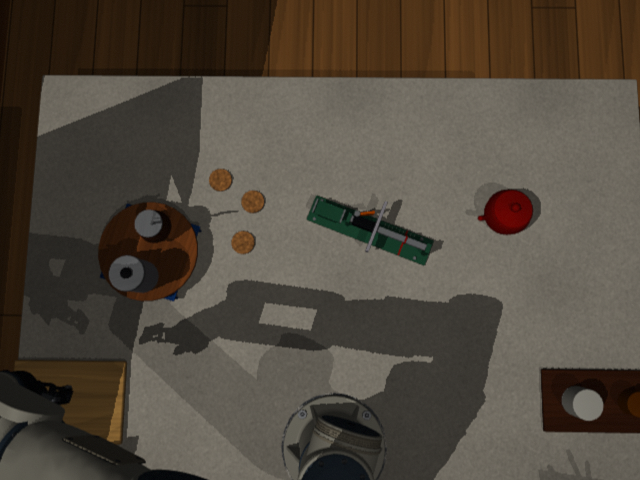

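View pics/wrist0.png

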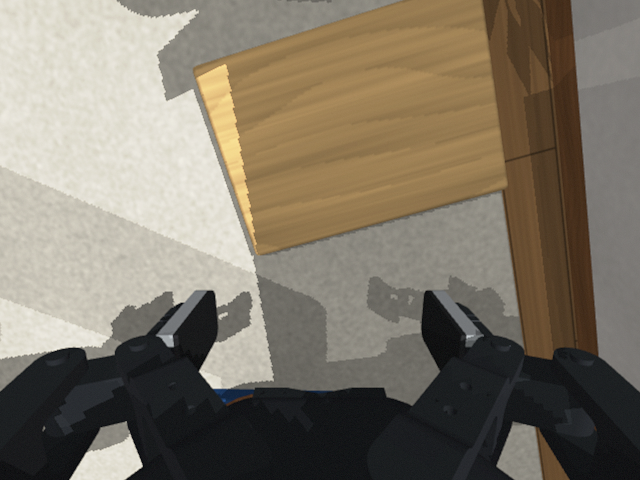

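```bash
ls pics
```

```text
scene0.png
scene0c.png
top0.png
top0c.png
wrist0.png
```

View pics/top0c.png

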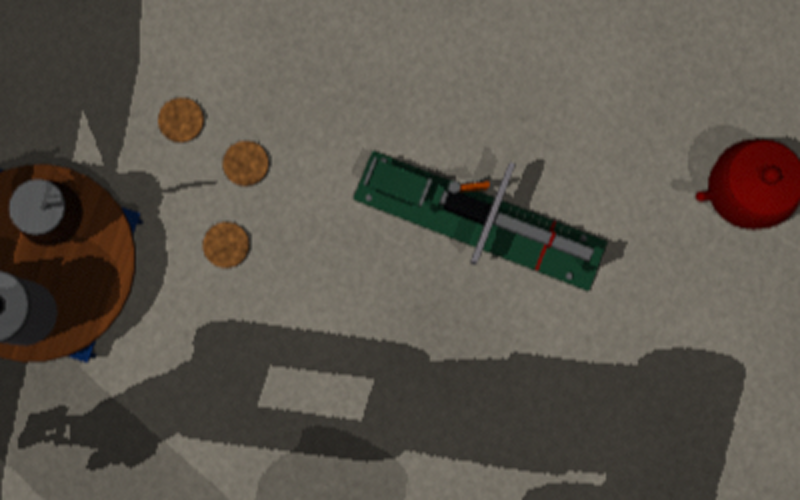

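View pics/scene0c.png

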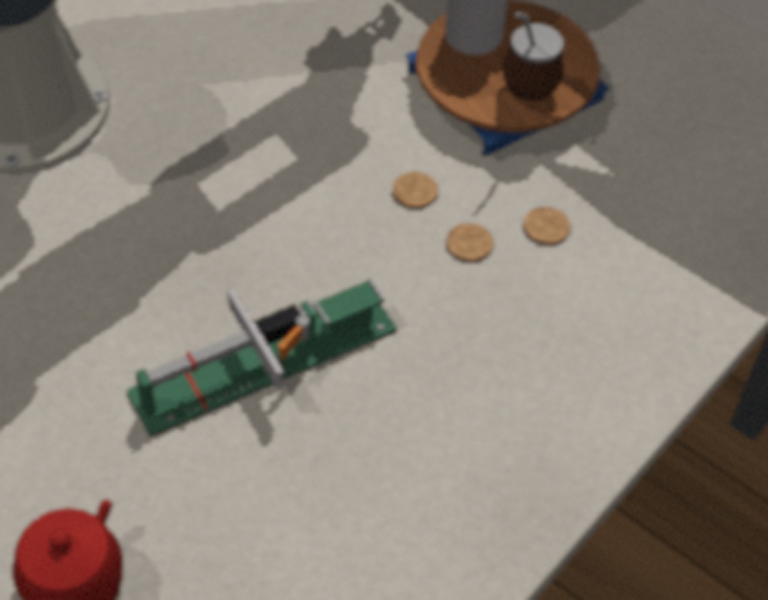

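Three coaster look-alikes in the top picture: (243,242), (253,201) and (220,180). These are 0.55, 0.65 and 0.74 m from the base. The one at (243,242) is the nearest, so it's the target. I'll turn the jaws to match the rest (about -19°) and confirm with a close-up before I reach for it.

Call:
step_arm:
  moves: "0 0 -10 0.125 85; 0 0 -10 0.125 85; 0 0 -10 0.125 85; 0 0 -10 0.125 85; 0 0 -10 0.125 85; 0 0 -10 0.125 85; 0 0 -10 0.125 85; 0 0 0 0.125 85; 0 0 0 0.125 85; 0 0 0 0.125 85"

```text
clock: 2.93
eef_pos: [0.1689, 0.6013, 0.3044]
orientation: [0.692, 0.722, -0.001, 0.0]
contact_force: [0.2, -0.0, 0.1]
gripper_width: 0.085
```

```bash
cat >> h.py <<'E'
def yawy(q):
    y=R.from_quat(q).as_matrix()[:,1]; return np.degrees(np.arctan2(y[1],y[0]))
def to(X):
    s=r.sense(); M=R.from_quat(s["orientation"]).as_matrix()
    return np.round(M.T@(np.array(X)-s["eef_pos"])*1000,1)
def st():
    s=r.sense(); print("t",round(s["clock"],2),"p",np.round(s["eef_pos"],4),"yaw",round(yawy(s["orientation"]),2),"tilt",np.round(R.from_quat(s["orientation"]).as_matrix()[:,2],4),"F",np.round(s["contact_force"],2),"w",round(s["gripper_width"],4),"j",np.round(s["joint_pos"],2)); return s
E
python3 -c "
from h import *
st(); p=vision.capture('wrist'); s=r.sense(); M=R.from_quat(s['orientation']).as_matrix()
print(M.T@(np.array(p['position'])-s['eef_pos'])); print(M.T@R.from_quat(p['orientation']).as_matrix())"
```

```text
t 2.93 p [0.1689 0.6013 0.3044] yaw 2.46 tilt [-4.0e-04 -1.1e-03 -1.0e+00] F [ 0.2  -0.02  0.11] w 0.085 j [1.29 0.29 1.55 0.   1.3  1.25]
[ 0.06579011 -0.00021743 -0.1418781 ]
[[ 9.42467430e-03 -9.65612329e-01 -2.59815331e-01]
 [ 9.99955248e-01  8.88696933e-03  3.24417103e-03]
 [-8.23640671e-04 -2.59834279e-01  9.65652872e-01]]
```

Call:
step_arm:
  moves: "0 0 0 0.125 85; 0 0 0 0.125 85; 0 0 0 0.125 85; 0 0 0 0 85"

```text
clock: 3.32
eef_pos: [0.1688, 0.6011, 0.3042]
orientation: [0.813, 0.582, -0.001, 0.001]
contact_force: [0.7, -0.5, 1.6]
gripper_width: 0.0852
```

```bash
python3 -c "
from h import *
st(); print(to([.5,.2,.32]))"
```

```text
t 3.32 p [0.1688 0.6011 0.3042] yaw -18.83 tilt [-4.0e-04 -1.5e-03 -1.0e+00] F [ 0.68 -0.51  1.62] w 0.0852 j [1.29 0.29 1.55 0.   1.3  1.62]
[-272.8  442.9  -15.3]
```

Call:
step_arm:
  moves: "-18 30 -1 0 85; -18 30 -1 0 85; -18 30 -1 0 85; -18 30 -1 0 85; -18 30 -1 0 85; -18 30 -1 0 85; -18 30 -1 0 85; -18 30 -1 0 85; -18 30 -1 0 85; -18 30 -1 0 85"

```text
clock: 4.15
eef_pos: [0.4072, 0.3351, 0.3133]
orientation: [0.789, 0.614, -0.0, -0.001]
contact_force: [-0.3, 1.8, -0.1]
gripper_width: 0.0847
```

Call:
step_arm:
  moves: "-18 30 -1 0 85; -18 30 -1 0 85; -18 30 -1 0 85; -18 30 -1 0 85; -18 20 -1 0 85; 0 0 0 0 85; 0 0 0 0 85"

```text
clock: 4.73
eef_pos: [0.5317, 0.2023, 0.319]
orientation: [0.776, 0.631, 0.001, 0.001]
contact_force: [-0.0, 0.8, 0.3]
gripper_width: 0.085
```

```bash
python3 - <<'E'
from h import *
st(); p=vision.capture("wrist"); save(p,"w1")
for l in ["coaster","rest"]:
        for q in vision.trace(l,p)[:5]: print(l,round(q["score"],2),np.round(q["rect"]),np.round(onz(p,q["rect"][1],q["rect"][0],.0035),4))
for l,z in [("coaster",0),("seat",.05),("rest",0),("leg",.06),("bar_face",.077),("red_mark",.069),("lever_tip",.071)]:
        for q in vision.place_of(l,p)[:4]: print(l,round(q["score"],2),np.round(q["point"],1),np.round(onz(p,*q["point"],z),4))
E
```

```text
t 4.73 p [0.5317 0.2023 0.319 ] yaw -11.71 tilt [ 0.0019 -0.     -1.    ] F [-0.01  0.8   0.32] w 0.085 j [ 0.36  0.19  1.65 -0.    1.3   0.57]
coaster 0.97 [293. 172.  41.  45.] [0.5061 0.2428 0.0035]
coaster 0.96 [409.  95.  45.  52.] [0.6684 0.305  0.0035]
coaster 0.67 [374. 175.  41.  46.] [0.6101 0.2173 0.0035]
rest 0.8 [371. 336.  71. 113.] [ 0.5667 -0.0168  0.0035]
coaster 0.8 [172.6 376. ] [0.6136 0.2192 0.    ]
coaster 0.71 [172.9 292.4] [0.5049 0.2414 0.    ]
seat 0.74 [328.1 383.9] [0.5836 0.0198 0.05  ]
rest 0.76 [383.6 358.7] [ 0.5344 -0.0984  0.    ]
rest 0.26 [168.7 292. ] [0.5056 0.2468 0.    ]
leg 0.67 [391.2 367.6] [ 0.5457 -0.0655  0.06  ]
lever_tip 0.45 [171.7 294.4] [0.5135 0.2461 0.071 ]
```

View pics/w1.png

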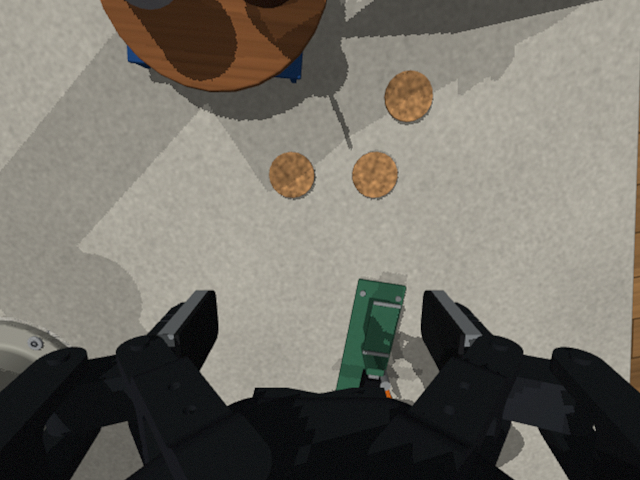

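```bash
python3 - <<'E'
from h import *
print(to([.503,.239,.13]))
E
```

```text
[ 28.6 -34.8 189.2]
```

Call:
step_arm:
  moves: "4 -6 30 0 85; 4 -6 30 0 85; 4 -6 30 0 85; 4 -6 30 0 85; 4 -6 30 0 85; 4 -6 30 0 85; 4 -2 9 0 85; 0 0 0 0.12 85; 0 0 0 0 85; 0 0 0 0 85"

```text
clock: 6.07
eef_pos: [0.5009, 0.2441, 0.1268]
orientation: [0.811, 0.585, 0.005, 0.002]
contact_force: [0.2, 0.5, -0.5]
gripper_width: 0.0851
```

```bash
python3 - <<'E'
from h import *
st(); p=vision.capture("wrist"); save(p,"w2")
for l in ["coaster"]:
        for q in vision.trace(l,p)[:5]: print(l,round(q["score"],2),np.round(q["rect"]),np.round(onz(p,q["rect"][1],q["rect"][0],.0045),4),to(onz(p,q["rect"][1],q["rect"][0],.0045)))
for l,z in [("coaster",0)]:
        for q in vision.place_of(l,p)[:4]: print(l,round(q["score"],2),np.round(q["point"],1),np.round(onz(p,*q["point"],z),4))
E
```

```text
t 6.07 p [0.5009 0.2441 0.1268] yaw -18.44 tilt [ 0.0103  0.0026 -0.9999] F [ 0.2   0.49 -0.47] w 0.0851 j [ 0.45  0.37  1.88 -0.    0.89  0.78]
coaster 0.81 [460. 222.  74.  77.] [0.6112 0.2171 0.0045] [  8.3 111.5 124.1]
coaster 0.68 [321. 235.  72.  74.] [0.5036 0.2423 0.0045] [ -1.9   1.4 122.9]
coaster 0.93 [235.8 321.7] [0.5035 0.2401 0.    ]
coaster 0.9 [ 88.  506.5] [0.667 0.303 0.   ]
coaster 0.8 [219.  456.3] [0.6106 0.2188 0.    ]
```

View pics/w2.png

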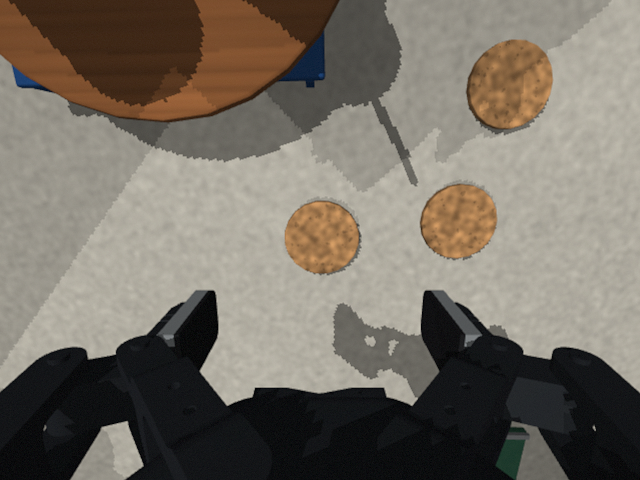

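Confirmed in the close-up: the target coaster is at (322,237), right under the tool. The look-alikes are at (459,221) and (510,85), farther from the base. Going down now.

Call:
step_arm:
  moves: "-1 0.5 30 0 85; -1 0.5 30 0 85; -1 0.5 30 0 85; 0 0 15 0 85; 0 0 8 0 85; 0 0 0 0 85; 0 0 0 0 85"
  grip_force: 25

```text
clock: 6.8
eef_pos: [0.5119, 0.2437, 0.0186]
orientation: [0.808, 0.588, 0.014, 0.004]
contact_force: [0.3, 0.2, -0.2]
gripper_width: 0.085
```

```bash
python3 - <<'E'
from h import *
st(); print(to([.5036,.2413,-.0025])); p=vision.capture("wrist"); save(p,"w3")
for q in vision.trace("coaster",p)[:3]: print(round(q["score"],2),np.round(q["rect"]),to(onz(p,q["rect"][1],q["rect"][0],.0045)))
E
```

```text
t 6.8 p [0.5119 0.2437 0.0186] yaw -17.91 tilt [ 0.0274  0.0105 -0.9996] F [ 0.32  0.21 -0.21] w 0.085 j [ 0.44  0.54  1.92 -0.    0.65  0.76]
[-5.2 -7.6 20.9]
0.85 [304. 294. 116. 115.] [-4.3 -7.3 14.5]
0.63 [522. 272. 123. 118.] [  6.  100.3  17.3]
0.61 [591.  63.  91. 126.] [100.1 116.4  19.5]
```

View pics/w3.png

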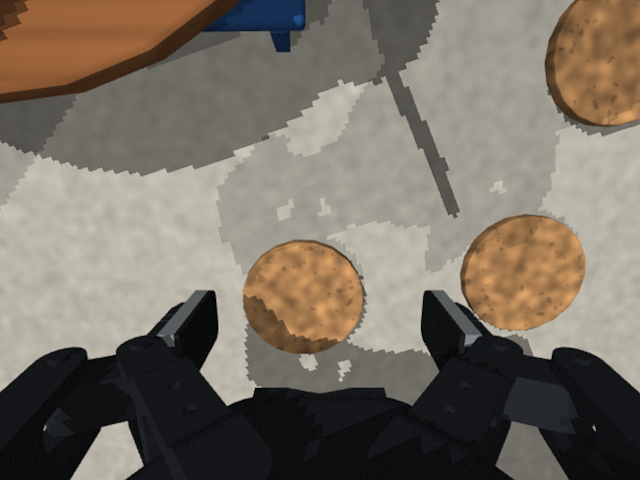

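Call:
step_arm:
  moves: "-2 -3 0 0.01 85; -2 -3 5 0.01 85; 0 -1 5 0 85; 0 -1 4 0 85; 0 0 3 0 85; 0 0 0 0 85; 0 0 0 0 85"

```text
clock: 7.48
eef_pos: [0.5051, 0.244, 0.0043]
orientation: [0.815, 0.58, 0.018, 0.004]
contact_force: [-0.1, 0.2, -0.5]
gripper_width: 0.085
```

```bash
python3 - <<'E'
from h import *
st(); print(to([.5036,.2413,-.0025])); p=vision.capture("wrist"); save(p,"w4")
for q in vision.trace("coaster",p)[:3]: print(round(q["score"],2),np.round(q["rect"]),to(onz(p,q["rect"][1],q["rect"][0],.0045)))
E
```

```text
t 7.48 p [0.5051 0.244  0.0043] yaw -19.17 tilt [ 0.0342  0.0139 -0.9993] F [-0.15  0.18 -0.54] w 0.085 j [ 0.45  0.55  1.94 -0.    0.61  0.79]
[-3.2 -0.7  6.7]
0.95 [316. 301. 130. 125.] [-1.2 -1.1 -0.2]
0.88 [608.  58.  58. 113.] [ 99.6 113.2   5.5]
0.67 [556. 274. 139. 127.] [ 10.5 107.3   3.1]
```

Call:
step_arm:
  moves: "-1 -0.5 4 0 85; -1 0 3 0 85; 0 0 0 0 85; 0 0 0 0 50; 0 0 0 0 50; 0 0 0 0 50; 0 0 0 0 50; 0 0 0 0 50; 0 0 0 0 50"

```text
clock: 8.33
eef_pos: [0.5046, 0.2422, -0.0027]
orientation: [0.815, 0.579, 0.018, 0.004]
contact_force: [0.1, -0.2, -0.7]
gripper_width: 0.0582
```

```bash
python3 - <<'E'
from h import *
st();p=vision.capture("wrist"); save(p,"w5")
E
```

```text
t 8.33 p [ 0.5046  0.2422 -0.0027] yaw -19.18 tilt [ 0.0348  0.0141 -0.9993] F [ 0.05 -0.18 -0.68] w 0.0582 j [ 0.45  0.56  1.95 -0.    0.59  0.78]
```

View pics/w5.png

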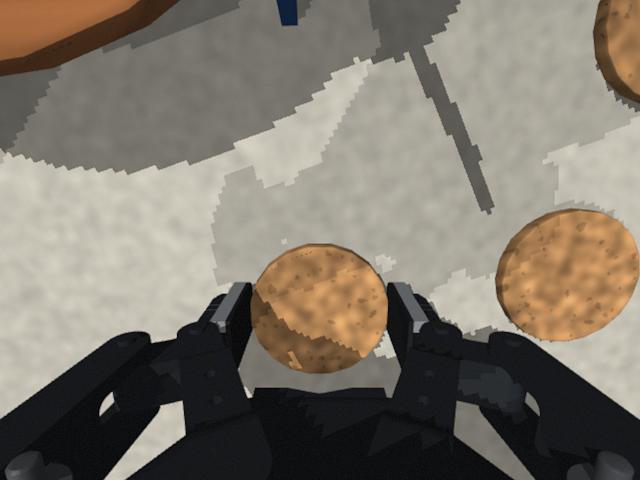

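The picture shows the coaster pinched between both pads, centred at (319,308). Lifting gently.

Call:
step_arm:
  moves: "0 0 0 0 50; 0 0 -4 0 50; 0 0 -8 0 50; 0 0 -12 0 50; 0 0 -20 0 50; 0 0 -20 0 50; 0 0 -20 0 50; 0 0 -20 0 50; 0 0 -10 0 50; 0 0 0 0 50"

```text
clock: 9.22
eef_pos: [0.5, 0.2403, 0.122]
orientation: [0.815, 0.579, 0.019, 0.004]
contact_force: [0.7, -0.3, 1.0]
gripper_width: 0.0583
```

```bash
python3 - <<'E'
from h import *
st();p=vision.capture("wrist"); save(p,"w6")
E
```

```text
t 9.22 p [0.5    0.2403 0.122 ] yaw -19.18 tilt [ 0.0353  0.0144 -0.9993] F [ 0.71 -0.29  0.98] w 0.0583 j [ 0.45  0.36  1.91 -0.    0.84  0.78]
```

View pics/w6.png

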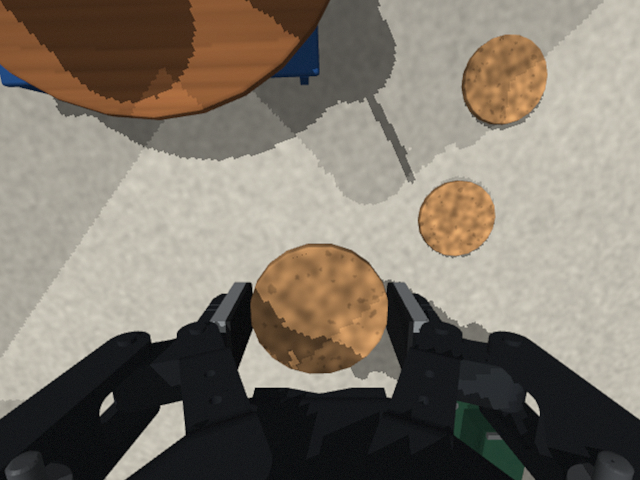

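```bash
python3 - <<'E'
from h import *
print(to([.56,-.03,.32]))
E
```

```text
[-230.6  151.2 -200.4]
```

Call:
step_arm:
  moves: "-12 8 -20 0 50; -24 16 -20 0 50; -24 16 -20 0 50; -24 16 -20 0 50; -24 16 -20 0 50; -24 16 -20 0 50; -24 16 -20 0 50; -24 16 -20 0 50; -24 16 -20 0 50; -12 8 -10 0 50"

```text
clock: 10.1
eef_pos: [0.5552, -0.0228, 0.305]
orientation: [0.813, 0.582, 0.01, 0.001]
contact_force: [0.1, 1.3, -0.3]
gripper_width: 0.0583
```

Call:
step_arm:
  moves: "0 0 0 0 50; 0 0 0 0 50"

```text
clock: 10.27
eef_pos: [0.5563, -0.0262, 0.3052]
orientation: [0.814, 0.581, 0.01, 0.001]
contact_force: [0.4, -0.1, -0.1]
gripper_width: 0.0583
```

```bash
python3 - <<'E'
from h import *
st();p=vision.capture("wrist"); save(p,"w7")
for l,z in [("seat",.05),("rest",0),("leg",.06),("bar_face",.077),("red_mark",.069),("lever_tip",.071)]:
        for q in vision.place_of(l,p)[:4]: print(l,round(q["score"],2),np.round(q["point"],1),np.round(onz(p,*q["point"],z),4))
E
```

```text
t 10.27 p [ 0.5563 -0.0262  0.3052] yaw -19.02 tilt [ 0.0178  0.0094 -0.9998] F [ 0.4  -0.07 -0.09] w 0.0583 j [-0.06  0.17  1.71  0.01  1.25  0.27]
seat 0.95 [162.6 325.3] [0.584  0.0198 0.05  ]
rest 0.74 [257.  315.8] [ 0.5322 -0.0973  0.    ]
leg 0.74 [247.2 317.6] [ 0.5439 -0.069   0.06  ]
```

View pics/w7.png

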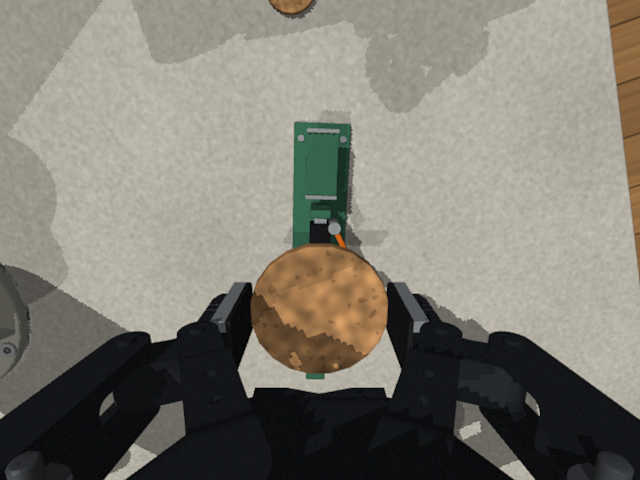

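Call:
step_arm:
  moves: "-12 0 -2 0 50; -25 0 -2 0 50; -25 0 -2 0 50; -25 0 -2 0 50; -25 0 -2 0 50; -25 0 -2 0 50; -12 0 -1 0 50; 0 0 0 0 50; 0 0 0 0 50"

```text
clock: 11.37
eef_pos: [0.5029, -0.1721, 0.3158]
orientation: [0.811, 0.585, 0.009, 0.001]
contact_force: [0.3, 0.2, -0.1]
gripper_width: 0.0585
```

```bash
python3 - <<'E'
from h import *
st();p=vision.capture("wrist"); save(p,"w8")
for l,z in [("seat",.05),("rest",0),("leg",.06),("bar_face",.077),("red_mark",.069),("lever_tip",.071)]:
        for q in vision.place_of(l,p)[:4]: print(l,round(q["score"],2),np.round(q["point"],1),np.round(onz(p,*q["point"],z),4))
import pickle; pickle.dump(p,open("w8.pkl","wb"))
a=cv2.cvtColor(p["image"],cv2.COLOR_RGB2BGR); cv2.imwrite("pics/w8c.png",cv2.resize(a[0:260,220:420],(461,600),interpolation=cv2.INTER_CUBIC))
E
```

```text
t 11.37 p [ 0.5029 -0.1721  0.3158] yaw -18.37 tilt [ 0.0149  0.0086 -0.9999] F [ 0.33  0.18 -0.05] w 0.0585 j [-0.34  0.13  1.74  0.01  1.27 -0.02]
seat 0.91 [ 12.8 330.9] [0.5831 0.0185 0.05  ]
rest 0.76 [141.2 319.8] [ 0.5321 -0.1005  0.    ]
leg 0.56 [104.4 320.6] [ 0.5438 -0.0654  0.06  ]
bar_face 0.86 [137.6 319.9] [ 0.5317 -0.0987  0.077 ]
bar_face 0.48 [301.8 320.8] [ 0.4728 -0.2798  0.077 ]
lever_tip 0.86 [118.9 354.2] [ 0.5729 -0.0918  0.071 ]
```

View pics/w8.png

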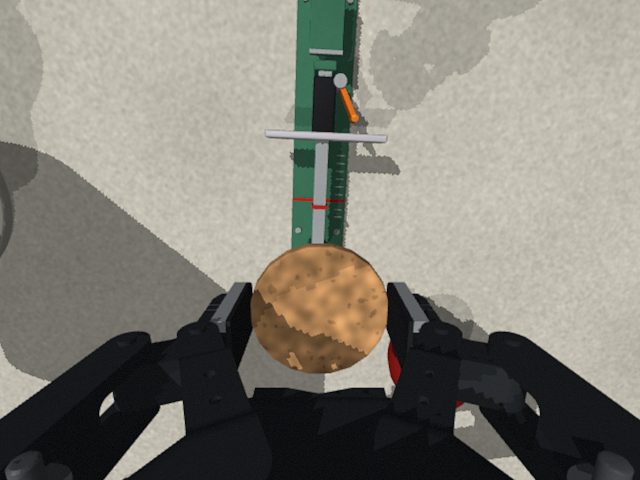

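View pics/w8c.png

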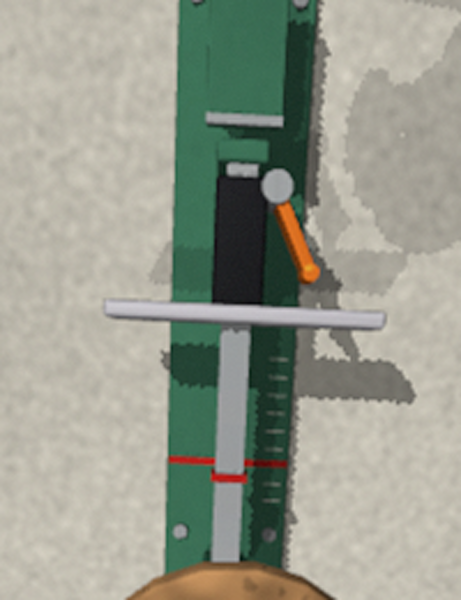

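```bash
python3 - <<'E'
from h import *
import pickle; p=pickle.load(open("w8.pkl","rb"))
k=600/260
c=lambda x,y,z: onz(p,y/k,220+x/k,z)[:2]
F=dict(barL=c(105,313,.077),barR=c(384,327,.077),barmid=c(237,321,.077),mark=c(230,478,.069),stripeL=c(169,460,.008),stripeR=c(288,465,.008),bL0=c(179,20,.008),bL1=c(166,540,.008),lip=c(244,120,.053),axle=c(278,186,.071),tip=c(311,271,.071),railend=c(226,555,.069),slvL=c(215,290,.073),slvR=c(263,290,.073))
for n,v in F.items(): print(n,np.round(v,4))
seat=np.array([.5835,.0192])
d=F["mark"]-seat; print("yaw seat->mark",np.degrees(np.arctan2(d[1],d[0])),np.linalg.norm(d))
d=F["bL1"]-F["bL0"]; print("edge",np.degrees(np.arctan2(d[1],d[0])))
d=F["barL"]-F["barR"]; print("bar",np.degrees(np.arctan2(d[1],d[0]))+0,np.linalg.norm(d))
d=F["stripeL"]-F["stripeR"]; print("stripe",np.degrees(np.arctan2(d[1],d[0])),np.linalg.norm(d), (F["stripeL"]+F["stripeR"])/2)
E
```

```text
barL [ 0.4772 -0.0786]
barR [ 0.5983 -0.1253]
barmid [ 0.534  -0.1011]
mark [ 0.5075 -0.1711]
stripeL [ 0.4755 -0.1597]
stripeR [ 0.5392 -0.184 ]
bL0 [0.554  0.0478]
bL1 [ 0.4581 -0.2035]
lip [ 0.566  -0.0162]
axle [ 0.5703 -0.051 ]
tip [ 0.5739 -0.0906]
railend [ 0.4931 -0.2081]
slvL [ 0.5288 -0.0847]
slvR [ 0.55   -0.0917]
yaw seat->mark -111.76075232987537 0.20494424974651032
edge -110.87366490778471
bar 158.91013509956875 0.1298021980581568
stripe 159.13150219527773 0.06824596344357499 [ 0.50734104 -0.17182077]
```

```bash
cat >> h.py <<'E'
xh=np.array([np.cos(np.radians(-111.)),np.sin(np.radians(-111.)),0]); yh=np.array([-xh[1],xh[0],0])
def rest(x,y,z): # rest frame -> world
    return xh*(-.1008+x)+yh*(.5354+y)+np.array([0,0,z])
def inrest(X): X=np.array(X); return np.array([X@xh+.1008,X@yh-.5354,X[2]])
E
python3 - <<'E'
from h import *
import pickle; p=pickle.load(open("w8.pkl","rb"))
print(rest(-.125,0,.05), inrest([.5075,-.1711,.069]))
st()
for q in vision.trace("coaster",vision.capture("wrist"))[:2]:
    z=r.sense()["eef_pos"][2]+.0027+.006
    print(round(q["score"],2),np.round(q["rect"]),to(onz(p,q["rect"][1],q["rect"][0],z)))
print(to(rest(-.125,0,.15)))
E
```

```text
[0.58075844 0.01893226 0.05      ] [ 0.07866388 -0.00029118  0.069     ]
t 11.72 p [ 0.5036 -0.1708  0.3157] yaw -18.22 tilt [ 0.0148  0.0087 -0.9999] F [-0.39  0.57 -0.55] w 0.0583 j [-0.34  0.13  1.74  0.01  1.27 -0.02]
0.59 [318. 306. 134. 130.] [-1.  -0.3 -8.7]
[202.4  12.  168.5]
```

Call:
step_arm:
  moves: "0 0 0 0.048 50; 12 1 4 0 50; 25 1 10 0 50; 25 1 10 0 50; 25 1 10 0 50; 25 1 10 0 50; 25 1 10 0 50; 25 1 10 0 50; 12 0 10 0 50; 0 0 0 0 50"

```text
clock: 12.65
eef_pos: [0.5782, 0.0029, 0.2397]
orientation: [0.822, 0.569, 0.01, 0.001]
contact_force: [-1.0, -0.1, -0.3]
gripper_width: 0.058
```

```bash
python3 - <<'E'
from h import *
st(); print(to(rest(-.125,0,.15)))
E
```

```text
t 12.65 p [0.5782 0.0029 0.2397] yaw -20.6 tilt [ 0.0175  0.009  -0.9998] F [-0.97 -0.06 -0.31] w 0.058 j [-0.    0.26  1.74  0.01  1.12  0.35]
[14.6 -4.5 89.9]
```

Call:
step_arm:
  moves: "5 -2 15 0.007 50; 5 -2 15 0 50; 5 0 15 0 50; 0 0 15 0 50; 0 0 15 0 50; 0 0 15 0 50; 0 0 15 0 50; 0 0 15 0 50; 0 0 10 0 50; 0 0 0 0 50"

```text
clock: 13.48
eef_pos: [0.582, 0.019, 0.1056]
orientation: [0.821, 0.57, 0.01, 0.003]
contact_force: [-1.5, 0.1, -0.4]
gripper_width: 0.0585
```

```bash
python3 - <<'E'
from h import *
st(); print(to(rest(-.125,0,.0473))); p=vision.capture("wrist"); save(p,"w9")
E
```

```text
t 13.48 p [0.582  0.019  0.1056] yaw -20.44 tilt [ 0.019   0.0069 -0.9998] F [-1.45  0.07 -0.36] w 0.0585 j [0.03 0.43 1.84 0.01 0.85 0.38]
[-1.3 -2.  58.3]
```

View pics/w9.png

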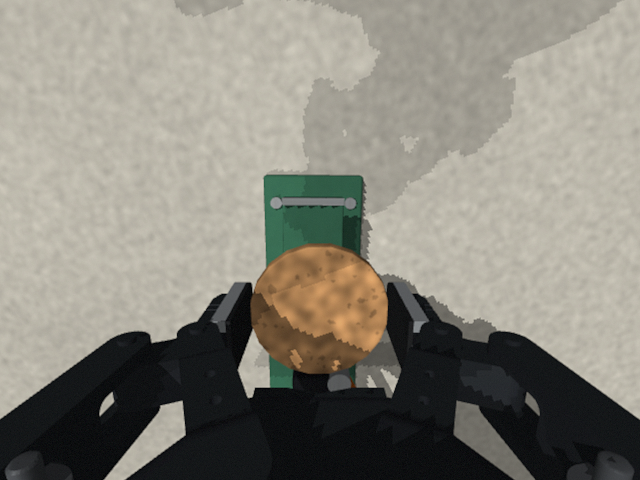

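```bash
python3 - <<'E'
from h import *
p=vision.capture("wrist")
print(inrest(onz(p,202,313,.053)),inrest(onz(p,176,265,.008)),inrest(onz(p,176,363,.008)))
E
```

```text
[-0.16164476 -0.00112966  0.053     ] [-0.17308931 -0.03449934  0.008     ] [-0.17368405  0.03361596  0.008     ]
```

Call:
step_arm:
  moves: "0 -2 10 0.008 50; 0 -1 12 0 50; 0 0 12 0 50; 0 0 10 0 50; 0 0 6 0 50; 0 0 2 0 50; 0 0 0 0 50; 0 0 0 0 50"

```text
clock: 14.25
eef_pos: [0.583, 0.0205, 0.0523]
orientation: [0.824, 0.567, 0.012, 0.004]
contact_force: [-0.3, 0.1, -1.1]
gripper_width: 0.0582
```

```bash
python3 - <<'E'
from h import *
st(); print(to(rest(-.125,0,.0473)))
E
```

```text
t 14.25 p [0.583  0.0205 0.0523] yaw -20.94 tilt [ 0.0251  0.007  -0.9997] F [-0.26  0.13 -1.08] w 0.0582 j [0.03 0.5  1.87 0.01 0.74 0.39]
[-2.4 -1.6  4.9]
```

Call:
step_arm:
  moves: "-1 -1 2 0 50; -1 -0.5 2 0 50; 0 0 1 0 50; 0 0 0 0 50; 0 0 0 0 50"

```text
clock: 14.67
eef_pos: [0.5817, 0.0191, 0.0479]
orientation: [0.824, 0.567, 0.013, 0.005]
contact_force: [0.6, 0.9, 0.1]
gripper_width: 0.0581
```

```bash
python3 - <<'E'
from h import *
st(); print(to(rest(-.125,0,.0473)))
p=vision.capture("scene"); save(p,"s2"); a=cv2.imread("pics/s2.png"); cv2.imwrite("pics/s2c.png",cv2.resize(a[160:320,240:440],(750,600),interpolation=cv2.INTER_CUBIC))
E
```

```text
t 14.67 p [0.5817 0.0191 0.0479] yaw -20.94 tilt [ 0.027   0.0071 -0.9996] F [0.63 0.86 0.12] w 0.0581 j [0.03 0.51 1.88 0.01 0.73 0.38]
[-0.5 -0.8  0.6]
```

View pics/s2c.png

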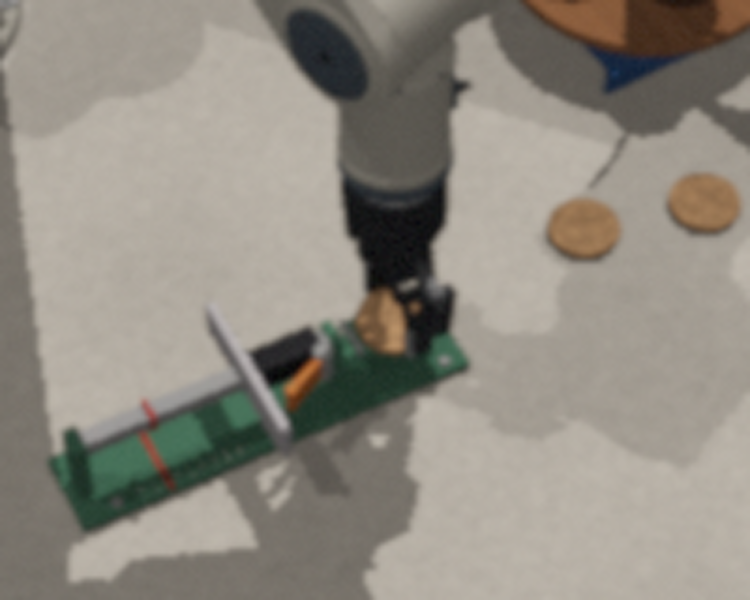

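Call:
step_arm:
  moves: "0 0 0.5 0 50; 0 0 0 0 62; 0 0 0 0 66; 0 0 0 0 72; 0 0 0 0 80; 0 0 0 0 80; 0 0 0 0 80; 0 0 0 0 80"

```text
clock: 15.38
eef_pos: [0.5824, 0.0192, 0.0482]
orientation: [0.824, 0.567, 0.014, 0.005]
contact_force: [1.1, 0.3, -0.1]
gripper_width: 0.0801
```

```bash
python3 - <<'E'
from h import *
st(); p=vision.capture("wrist"); save(p,"w10")
for q in vision.trace("coaster",p)[:2]: print(round(q["score"],2),np.round(q["rect"]),inrest(onz(p,q["rect"][1],q["rect"][0],.055)))
E
```

```text
t 15.38 p [0.5824 0.0192 0.0482] yaw -20.94 tilt [ 0.0287  0.0071 -0.9996] F [ 1.08  0.27 -0.1 ] w 0.0801 j [0.03 0.51 1.88 0.01 0.73 0.38]
0.69 [316. 306. 137. 131.] [-0.12554009  0.00030983  0.055     ]
```

View pics/w10.png

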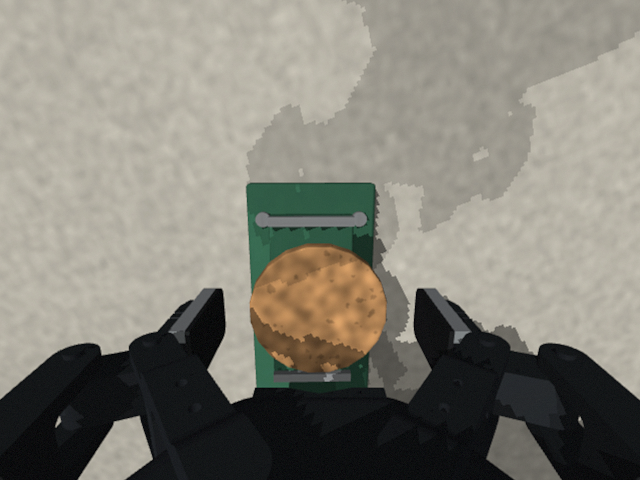

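The coaster lies on the seat between the lips (lip rows 219 and 377). Its measured offset from the seat centre is under 1 mm. Rising and moving over the leg.

Call:
step_arm:
  moves: "0 0 -5 0 85; 0 0 -15 0 85; 0 0 -20 0 85; 0 0 -20 0 85; 0 0 -20 0 85; 0 0 -20 0 85; 0 0 -10 0 85; 0 0 0 0 85"

```text
clock: 16.15
eef_pos: [0.5778, 0.0183, 0.1634]
orientation: [0.824, 0.567, 0.012, 0.004]
contact_force: [-0.3, -0.4, 0.1]
gripper_width: 0.0848
```

```bash
python3 - <<'E'
from h import *
st(); p=vision.capture("wrist"); save(p,"w11"); print(to(rest(-.019,.004,.15)), inrest([.5739,-.0906,.071]))
for q in vision.trace("coaster",p)[:2]: print(round(q["score"],2),np.round(q["rect"]),inrest(onz(p,q["rect"][1],q["rect"][0],.055)))
E
```

```text
t 16.15 p [0.5778 0.0183 0.1634] yaw -20.94 tilt [ 0.0253  0.007  -0.9997] F [-0.34 -0.41  0.07] w 0.0848 j [0.03 0.34 1.82 0.01 0.96 0.39]
[-104.5    6.4   11.1] [-0.02028498  0.03284994  0.071     ]
0.82 [321. 236.  74.  77.] [-0.12625278  0.00157372  0.055     ]
0.67 [264.   8.  52.  17.] [-0.27737609 -0.035895    0.055     ]
```

View pics/w11.png

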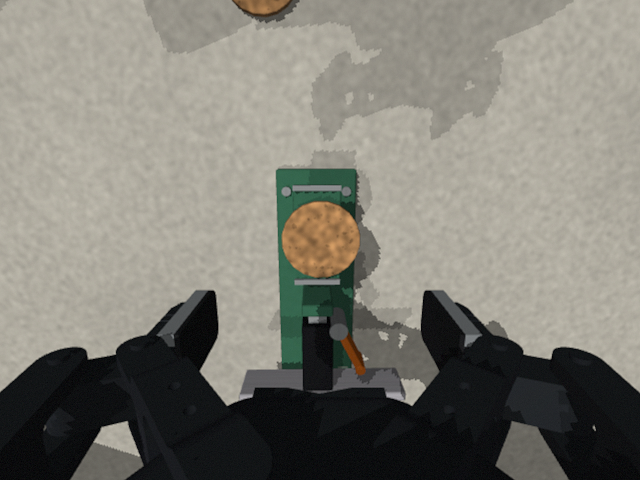

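Call:
step_arm:
  moves: "-10 1 0 0 85; -20 1 0 0 85; -20 1 0 0 85; -20 1 0 0 85; -20 1 0 0 85; -10 1 0 0 85; -4 0 0 0 85; 0 0 0 0 85; 0 0 0 0 85"

```text
clock: 17.0
eef_pos: [0.537, -0.0868, 0.149]
orientation: [0.823, 0.567, 0.005, -0.002]
contact_force: [-0.7, -0.2, -0.2]
gripper_width: 0.0848
```

```bash
python3 - <<'E'
from h import *
s=st(); p=vision.capture("wrist"); save(p,"w12"); print(inrest(s["eef_pos"]),to(rest(-.019,.004,.042)))
for l,z in [("seat",.05),("leg",.06),("bar_face",.077),("red_mark",.069),("lever_tip",.071)]:
        for q in vision.place_of(l,p)[:2]: print(l,round(q["score"],2),np.round(q["point"],1),np.round(inrest(onz(p,*q["point"],z)),4))
E
```

```text
t 17.0 p [ 0.537  -0.0868  0.149 ] yaw -20.86 tilt [ 0.0064  0.0087 -0.9999] F [-0.68 -0.22 -0.22] w 0.0848 j [-0.17  0.32  1.89  0.01  0.93  0.19]
[-0.01062608 -0.0029855   0.14901209] [  7.    6.8 107.1]
leg 0.64 [217.6 318.7] [-0.0305 -0.0026  0.06  ]
bar_face 0.9 [275.1 320.1] [ 0.0051 -0.0016  0.077 ]
red_mark 0.78 [364.9 321. ] [ 0.0789 -0.0007  0.069 ]
lever_tip 0.79 [235.2 371.6] [-0.0208  0.0325  0.071 ]
```

View pics/w12.png

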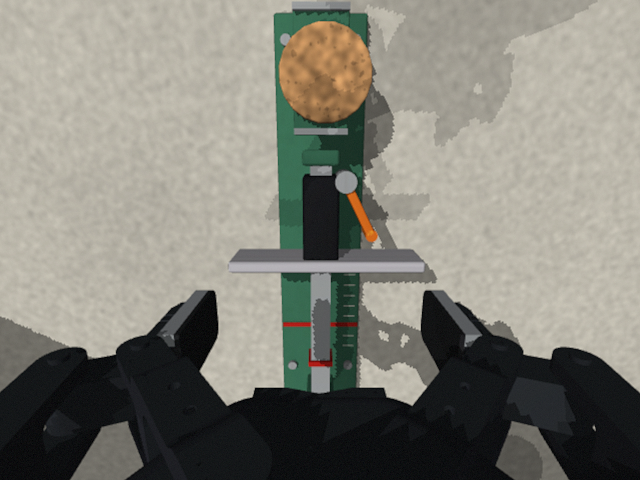

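Call:
step_arm:
  moves: "4 3 5 0 85; 4 3 10 0 85; 2 1 15 0 85; 0 0 15 0 85; 0 0 0 0 85; 0 0 0 0 85"

```text
clock: 17.8
eef_pos: [0.5514, -0.0761, 0.1016]
orientation: [0.822, 0.569, 0.007, -0.0]
contact_force: [0.6, 0.7, 0.8]
gripper_width: 0.0847
```

```bash
python3 - <<'E'
from h import *
s=st(); print(inrest(s["eef_pos"]),to(rest(-.020,.004,.042)))
E
```

```text
t 17.8 p [ 0.5514 -0.0761  0.1016] yaw -20.64 tilt [ 0.0105  0.0084 -0.9999] F [0.57 0.74 0.77] w 0.0847 j [-0.15  0.4   1.89  0.01  0.83  0.21]
[-0.02574206  0.00660237  0.10161332] [-6.4 -3.  59.5]
```

Call:
step_arm:
  moves: "-3 -2 5 0.006 85; -1 -1 10 0 85; 0 0 10 0 85; 0 0 10 0 85; 0 0 5 0 85; 0 0 0 0 85; 0 0 0 0 85"

```text
clock: 18.38
eef_pos: [0.5477, -0.0786, 0.0579]
orientation: [0.824, 0.566, 0.007, -0.0]
contact_force: [-0.9, -0.8, 0.1]
gripper_width: 0.0849
```

```bash
python3 - <<'E'
from h import *
s=st(); print(inrest(s["eef_pos"]),to(rest(-.020,.004,.042))); p=vision.capture("wrist"); save(p,"w13")
E
```

```text
t 18.38 p [ 0.5477 -0.0786  0.0579] yaw -21.02 tilt [ 0.0111  0.0083 -0.9999] F [-0.87 -0.82  0.13] w 0.0849 j [-0.15  0.47  1.92  0.01  0.74  0.2 ]
[-0.02209915  0.00404798  0.05790847] [-2.3 -0.2 15.9]
```

View pics/w13.png

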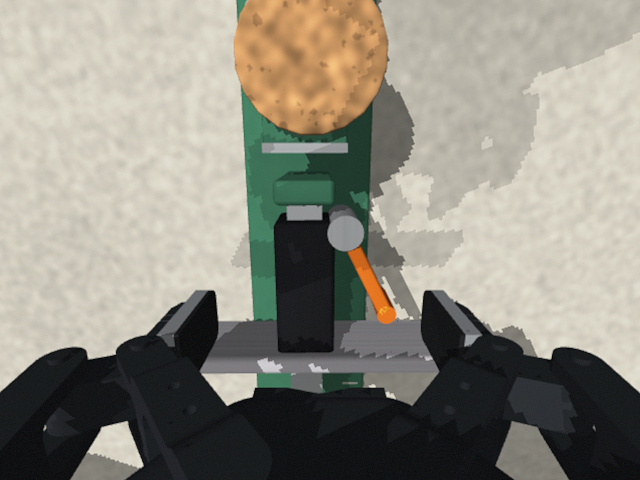

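Call:
step_arm:
  moves: "-1 0 6 0 85; -1 0 6 0 85; 0 0 3 0 85; 0 0 0 0 85; -3 0 0 0 85; -4 0 0 0 85; -4 0 0 0 85; -4 0 0 0 85; 0 0 0 0 85"

```text
clock: 19.18
eef_pos: [0.5423, -0.0954, 0.0424]
orientation: [0.824, 0.566, 0.008, 0.0]
contact_force: [0.3, 2.1, -0.4]
gripper_width: 0.0853
```

```bash
python3 - <<'E'
from h import *
s=st(); print(inrest(s["eef_pos"])); print("Frest",np.round(s["contact_force"]@xh,2)); p=vision.capture("wrist"); save(p,"w14")
E
```

```text
t 19.18 p [ 0.5423 -0.0954  0.0424] yaw -21.0 tilt [ 0.0136  0.0087 -0.9999] F [ 0.31  2.08 -0.36] w 0.0853 j [-0.18  0.49  1.94  0.02  0.71  0.17]
[-0.00448498  0.00509252  0.04240174]
Frest -2.06
```

View pics/w14.png

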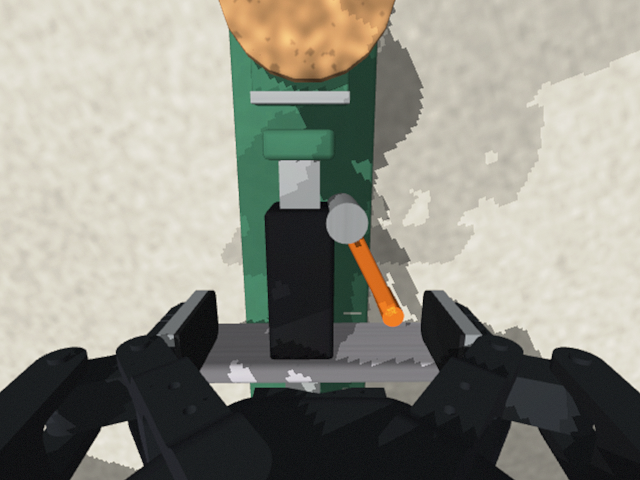

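Call:
step_arm:
  moves: "-5 0 0 0 85; -8 0 0 0 85; -8 0 0 0 85; -8 0 0 0 85; -8 0 0 0 85; -8 0 0 0 85; -6 0 0 0 85; -3 0 0 0 85; 0 0 0 0 85; 0 0 0 0 85"

```text
clock: 20.07
eef_pos: [0.5209, -0.1517, 0.0423]
orientation: [0.825, 0.566, 0.009, 0.0]
contact_force: [-0.1, 3.1, -0.1]
gripper_width: 0.0851
```

```bash
python3 - <<'E'
from h import *
s=st(); print(inrest(s["eef_pos"])); print("Frest",np.round(s["contact_force"]@xh,2))
for n in ["scene","top","wrist"]:
    p=vision.capture(n); save(p,n+"5")
    for l,z in [("bar_face",.077),("red_mark",.069),("leg",.06),("lever_tip",.071)]:
        for q in vision.place_of(l,p)[:2]: print(n,l,round(q["score"],2),np.round(q["point"],1),np.round(inrest(onz(p,*q["point"],z)),4))
a=cv2.imread("pics/scene5.png"); cv2.imwrite("pics/scene5c.png",cv2.resize(a[215:315,240:370],(780,600),interpolation=cv2.INTER_CUBIC))
E
```

```text
t 20.07 p [ 0.5209 -0.1517  0.0423] yaw -21.1 tilt [ 0.0146  0.0091 -0.9999] F [-0.07  3.08 -0.11] w 0.0851 j [-0.29  0.48  1.96  0.02  0.7   0.06]
[0.05576386 0.005236   0.04231358]
Frest -2.85
scene bar_face 0.8 [265.  279.3] [ 0.0748 -0.0063  0.077 ]
scene red_mark 0.6 [267.2 279.1] [ 0.0765 -0.0053  0.069 ]
scene red_mark 0.43 [244. 346.] [-0.1226  0.0089  0.069 ]
scene leg 0.61 [262.5 292.1] [ 0.0361 -0.0092  0.06  ]
top bar_face 0.49 [215.8 327. ] [-0.1222 -0.0201  0.077 ]
top bar_face 0.45 [275.5 143.6] [-0.4828 -0.3217  0.077 ]
wrist bar_face 0.72 [386.7 301.1] [ 0.0745 -0.0014  0.077 ]
wrist leg 0.83 [280.7 299.9] [ 0.0398 -0.002   0.06  ]
wrist lever_tip 0.68 [317.2 392.1] [0.0499 0.032  0.071 ]
```

View pics/scene5c.png

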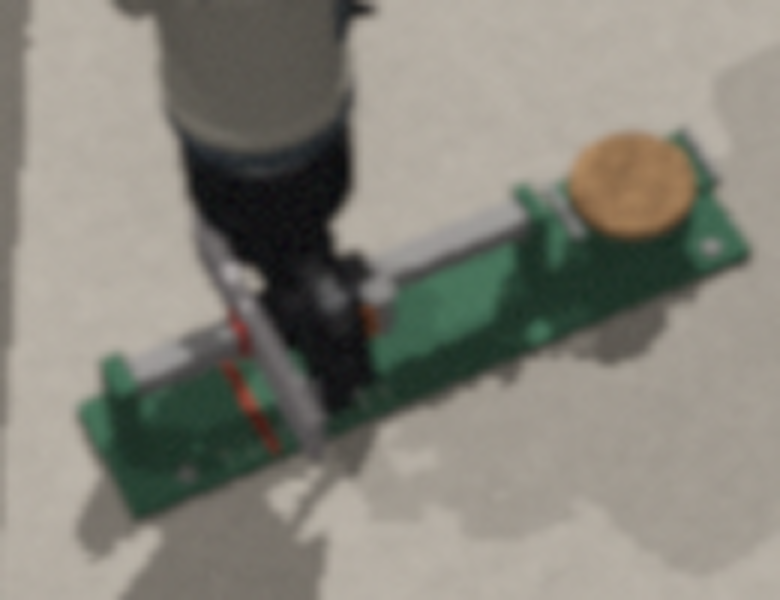

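View pics/wrist5.png

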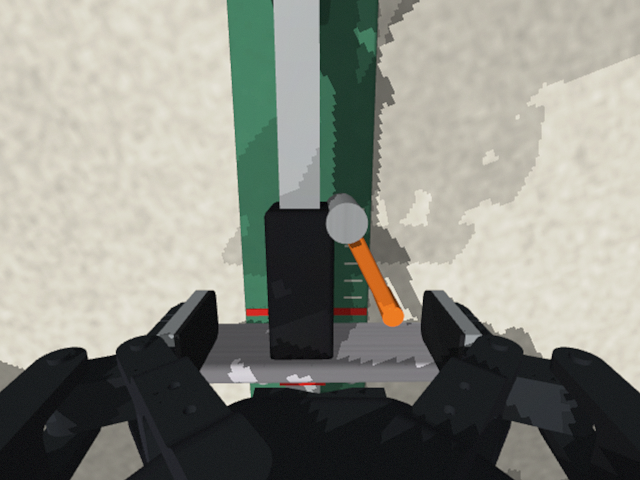

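Call:
step_arm:
  moves: "-3 -0.5 0 0 85; -1.5 -0.5 0 0 85; 0 0 0 0 85; 0 0 0 0 85"

```text
clock: 21.15
eef_pos: [0.5192, -0.1558, 0.0424]
orientation: [0.824, 0.566, 0.009, 0.001]
contact_force: [0.4, 2.5, -0.7]
gripper_width: 0.085
```

```bash
python3 - <<'E'
from h import *
s=st(); print(inrest(s["eef_pos"])); print("Frest",np.round(s["contact_force"]@xh,2))
for n in ["scene","wrist"]:
    p=vision.capture(n); save(p,n+"6")
    for l,z in [("bar_face",.077),("red_mark",.069),("leg",.06),("lever_tip",.071)]:
        for q in vision.place_of(l,p)[:1]: print(n,l,round(q["score"],2),np.round(q["point"],1),np.round(inrest(onz(p,*q["point"],z)),4))
a=cv2.imread("pics/scene6.png"); cv2.imwrite("pics/scene6c.png",cv2.resize(a[240:300,260:325],(650,600),interpolation=cv2.INTER_CUBIC))
E
```

```text
t 21.15 p [ 0.5192 -0.1558  0.0424] yaw -21.06 tilt [ 0.0165  0.0086 -0.9998] F [ 0.37  2.53 -0.69] w 0.085 j [-0.3   0.48  1.96  0.02  0.69  0.05]
[0.06021229 0.00512689 0.04238282]
Frest -2.49
scene bar_face 0.74 [267.2 277.3] [ 0.0826 -0.0022  0.077 ]
scene leg 0.7 [266.1 290.4] [ 0.0454 -0.0003  0.06  ]
scene lever_tip 0.5 [266.1 288.6] [0.0524 0.0046 0.071 ]
wrist bar_face 0.68 [385.3 300.8] [ 0.0788 -0.0017  0.077 ]
wrist leg 0.62 [280.7 299.4] [ 0.0447 -0.0024  0.06  ]
wrist lever_tip 0.7 [318.9 394.1] [0.0556 0.0327 0.071 ]
```

View pics/scene6c.png

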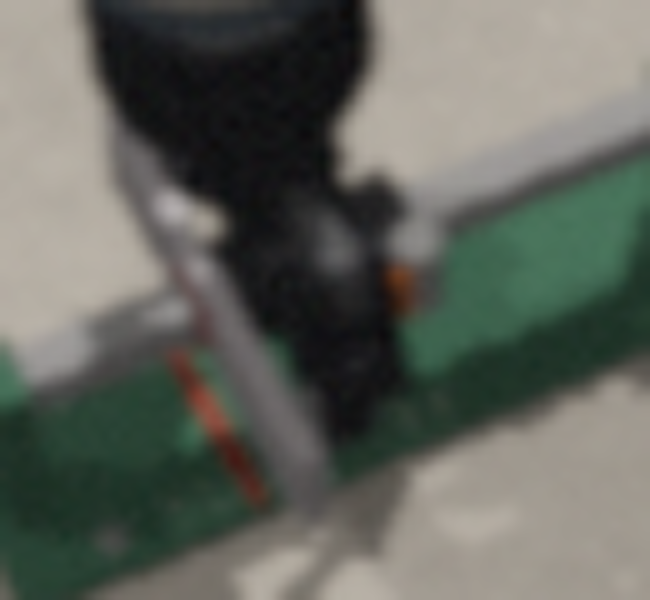

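View pics/wrist6.png

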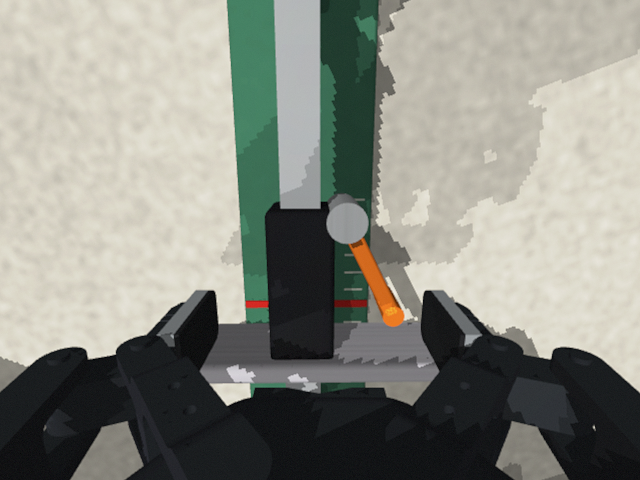

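```bash
python3 - <<'E'
from h import *
p=vision.capture("wrist")
for c in (258,350): print(inrest(onz(p,303.5,c,.008)))
s=st(); print(inrest(s["eef_pos"]))
E
```

```text
[ 0.07826724 -0.02827483  0.008     ]
[0.07861176 0.02331223 0.008     ]
t 21.7 p [ 0.5192 -0.1557  0.0424] yaw -21.04 tilt [ 0.0164  0.0086 -0.9998] F [ 1.47  1.94 -1.02] w 0.0852 j [-0.3   0.48  1.96  0.02  0.69  0.05]
[0.06005154 0.00510906 0.0423784 ]
```

Leg is held with the bar face at 79.1 mm and the mark at 78.4 mm (rest x), with the lever open. Squeezing in stages.

Call:
step_arm:
  moves: "0 -0.5 0 0 70; 0 -0.5 0 0 60; 0 0 0 0 55; 0 0 0 0 55; 0 0 0 0 55"
  grip_force: 30

```text
clock: 22.12
eef_pos: [0.5208, -0.1561, 0.0435]
orientation: [0.824, 0.566, 0.011, 0.003]
contact_force: [2.1, 1.8, -0.9]
gripper_width: 0.0549
```

```bash
python3 - <<'E'
from h import *
s=st(); print(inrest(s["eef_pos"])); print("Frest",np.round(s["contact_force"]@xh,2),np.round(s["contact_force"]@yh,2))
p=vision.capture("wrist"); save(p,"w20")
E
```

```text
t 22.12 p [ 0.5208 -0.1561  0.0435] yaw -21.06 tilt [ 0.0216  0.007  -0.9997] F [ 2.07  1.8  -0.93] w 0.0549 j [-0.3   0.47  1.96  0.02  0.69  0.05]
[0.05988529 0.00674183 0.04353939]
Frest -2.42 1.29
```

View pics/w20.png

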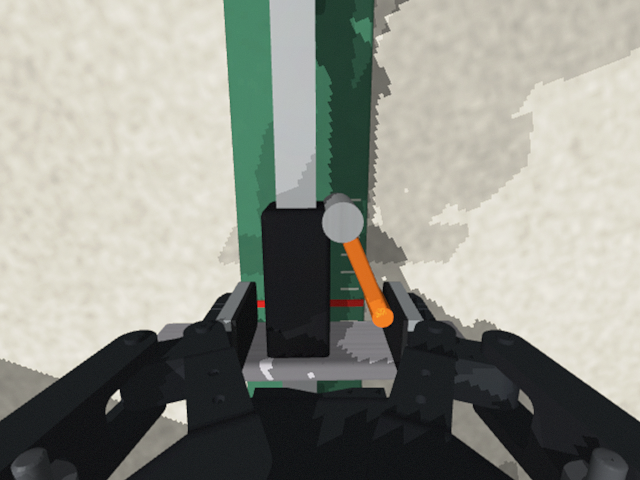

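Call:
step_arm:
  moves: "0 -1.5 0 0 48; 0 -1.5 0 0 42; 0 -1 0 0 38; 0 -1 0 0 36; 0 0 0 0 36"

```text
clock: 22.58
eef_pos: [0.5186, -0.155, 0.045]
orientation: [0.824, 0.566, 0.013, 0.005]
contact_force: [3.7, 1.1, -2.3]
gripper_width: 0.036
```

```bash
python3 - <<'E'
from h import *
s=st(); print(inrest(s["eef_pos"])); print("Frest",np.round(s["contact_force"]@xh,2),np.round(s["contact_force"]@yh,2))
p=vision.capture("wrist"); save(p,"w21")
E
```

```text
t 22.58 p [ 0.5186 -0.155   0.045 ] yaw -21.07 tilt [ 0.027   0.0054 -0.9996] F [ 3.73  1.1  -2.29] w 0.036 j [-0.3   0.47  1.97  0.02  0.68  0.05]
[0.05967516 0.00426616 0.04499918]
Frest -2.37 3.09
```

View pics/w21.png

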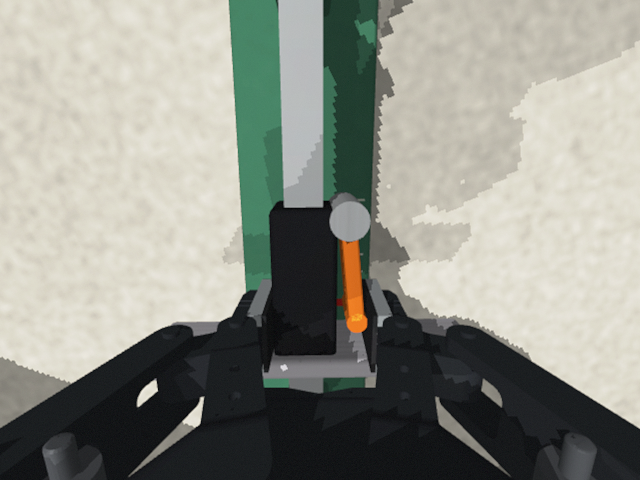

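Call:
step_arm:
  moves: "-0.3 -0.3 0 0 30; 0 0 0 0 26; 0 0 0 0 24; 0 0 0 0 24; 0 0 0 0 24; 0 0 0 0 24"
  grip_force: 40

```text
clock: 23.13
eef_pos: [0.516, -0.1543, 0.0452]
orientation: [0.824, 0.566, 0.011, 0.003]
contact_force: [1.7, 2.0, 1.7]
gripper_width: 0.0299
```

```bash
python3 - <<'E'
from h import *
s=st(); print(inrest(s["eef_pos"])); print("Frest",np.round(s["contact_force"]@xh,2),np.round(s["contact_force"]@yh,2))
p=vision.capture("wrist"); save(p,"w22")
for l,z in [("bar_face",.077),("leg",.06),("lever_tip",.071)]:
        for q in vision.place_of(l,p)[:1]: print(l,round(q["score"],2),np.round(q["point"],1),np.round(inrest(onz(p,*q["point"],z)),4))
p=vision.capture("scene"); save(p,"s22")
for q in vision.trace("coaster",p)[:3]: print(round(q["score"],2),np.round(q["rect"]),inrest(onz(p,q["rect"][1],q["rect"][0],.055)))
a=cv2.imread("pics/s22.png"); cv2.imwrite("pics/s22c.png",cv2.resize(a[215:315,240:370],(780,600),interpolation=cv2.INTER_CUBIC))
st()
E
```

```text
t 23.13 p [ 0.516  -0.1543  0.0452] yaw -21.08 tilt [ 0.0219  0.0074 -0.9997] F [1.69 2.04 1.7 ] w 0.0299 j [-0.3   0.47  1.97  0.02  0.69  0.05]
[0.05988823 0.00160282 0.04524345]
Frest -2.52 0.85
bar_face 0.89 [381.5 311. ] [ 0.0792 -0.0017  0.077 ]
leg 0.97 [276.1 307.9] [ 0.0437 -0.0027  0.06  ]
lever_tip 0.69 [322.8 351.7] [0.0584 0.0138 0.071 ]
0.86 [346. 246.  21.  18.] [-0.12612564  0.00524456  0.055     ]
0.75 [428. 217.  21.  17.] [-0.3884934   0.02372998  0.055     ]
0.67 [396. 220.  19.  17.] [-0.29886185 -0.01081421  0.055     ]
t 23.43 p [ 0.516  -0.1542  0.0452] yaw -21.08 tilt [ 0.0219  0.0073 -0.9997] F [2.52 1.6  1.96] w 0.0297 j [-0.3   0.47  1.97  0.02  0.69  0.05]
```

View pics/w22.png

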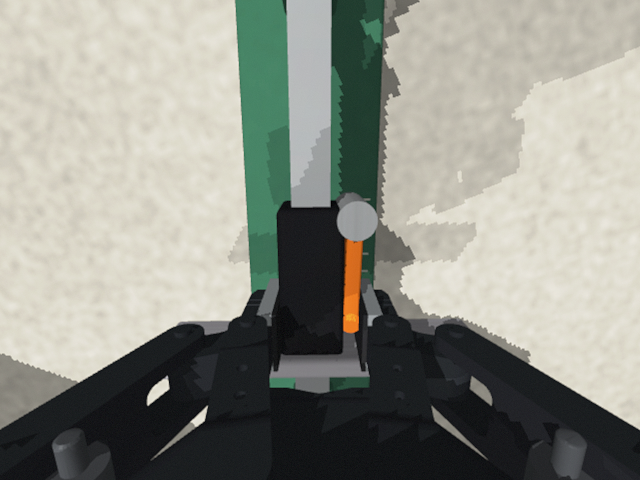

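View pics/s22c.png

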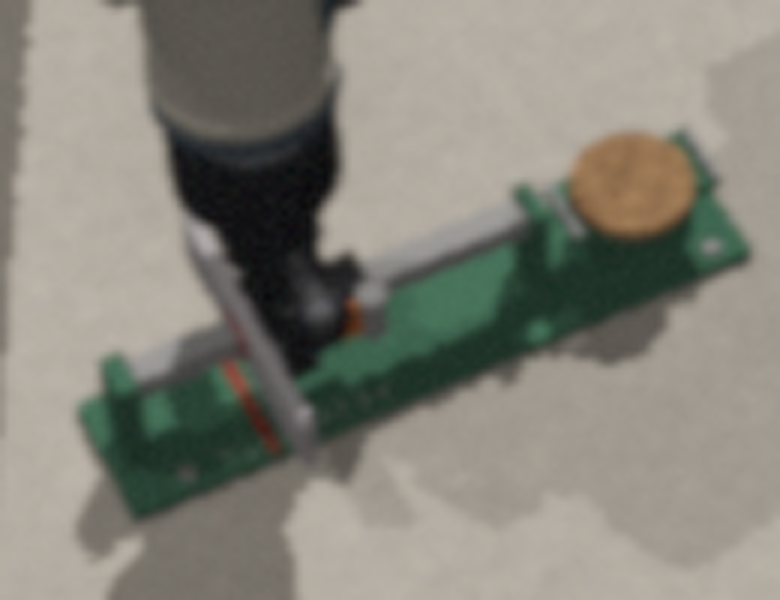

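Call:
step_arm:
  moves: "0 0 0 0 24; 0 0 0 0 24; 0 0 0 0 24"

```text
clock: 23.68
eef_pos: [0.516, -0.1542, 0.0452]
orientation: [0.824, 0.566, 0.011, 0.003]
contact_force: [2.7, 1.7, 1.8]
gripper_width: 0.0298
```

```bash
python3 - <<'E'
from h import *
s=st(); x=inrest(s["eef_pos"]); print(x)
print("Frest",np.round(s["contact_force"]@xh,2),np.round(s["contact_force"]@yh,2))
if abs(x[0]-.0595)<.002 and s["gripper_width"]<.031: order.hand_in(); print("handed")
E
```

```text
t 23.68 p [ 0.516  -0.1542  0.0452] yaw -21.08 tilt [ 0.022   0.0073 -0.9997] F [2.68 1.72 1.82] w 0.0298 j [-0.3   0.47  1.97  0.02  0.69  0.05]
[0.05988143 0.00158766 0.04524037]
Frest -2.57 1.89
the job is handed in; nothing more can be done
handed
```

I handed the job in at 23.7 s with the coaster on the seat, the leg held at the red mark and the lever squeezed shut. The hand-in gives no verdict, so this rests on my own checks.

- **Coaster:** I took the one nearest the base and let it go on the seat between the lips. Wrist views put it about 1–2 mm from the seat's centre. The last scene view said about 5 mm, but that camera resolves only about 2.5 mm per pixel. Both are inside the 10 mm limit.
- **Leg and mark:** I pushed the leg out and held it at the mark with the lever open. In the rest's frame the bar face is at about 79 mm and the mark at 78.4–78.9 mm. The scene camera's point for the bar face read 82.6 mm just before the squeeze. I put that down to its coarser pixels.
- **Lever:** I closed it in stages with a 40 N grip. The last wrist picture shows it parallel to the sleeve. The fingers read 29.8 mm against a nominal 32 mm; they also read about 2 mm low on the 60 mm coaster.
- **Final hold:** the pose was steady over the last rows, with about 2.6 N of spring force on the tool.
- **Bystanders:** I kept clear of the gourd, the canister and the red pot, but did not measure their positions again at the end.

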